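Load the battery module into the sloping charging cradle and close its bail

ROBOT

A 6-joint arm with a two-finger parallel gripper is mounted at the origin on the work surface. World frame = base frame: x ahead of the robot, y to its left, z up, the work surface at z = 0. Lengths are in m, angles in rad, forces in N, time in s.
With the tool pointing down it reaches from about 0.375 to 0.925 m from the base axis. Payload 5.7 kg.
Tool frame: the origin (TCP) lies between the finger pads; the fingertips stand 14 mm ahead of it and the grasp point (between the pads) lies 5 mm behind it; z points along the fingers, y is the line along which they close (so a half turn about z gives the same grasp; the last joint's range is limited). The gripper opens to 88 mm and grips with 3 to 60 N. Pads are 20 mm wide; open, the fingers measure 115 mm over their backs; the gripper's body (75 mm by 178 mm) begins 61 mm behind the grasp point.
Start: joints at [-1.404, 0.359, 1.51, -0, 1.272, -0.115], TCP at [0.167, -0.576, 0.237] pointing down, gripper open.
Joint ranges: [-2.97, 2.97], [-1.01, 2.36], [0.21, 2.38], [-0.96, 4.11], [0.2, 2.71], [-2.98, 2.98]. Speed limits (rad/s): [2.39, 2.39, 3.14, 3.14, 3.14, 3.14].

INTERFACE

Orientations are given as a rotation vector (axis times angle).
In Python, from rig import * gives the robot as it stands.
- The arm moves only by the shell command python3 -m inch 'ROWS' [FORCE]. ROWS is JSON, a list of rows, each a list of 7 numbers: the shift along the tool's x, y, z in m, then the turn, a rotation vector about the tool's x, y, z in degrees, then the opening, from 0 (shut) to 1 (fully open). A call has 1 to 8 rows; each row shifts and turns the commanded pose from where the row before left it, along the tool's axes as they then stand; what a row does not reach is not made up. A row lasts 1/8 s, in which the tool goes at most 62.5 mm and 10.7 degrees, less where a joint would pass 70% of its speed; a pose out of reach is approached as far as the arm can. A call is refused whole if a number of a shift passes 0.0625 or a number of a turn 10.7, either way. A call with a gripper value outside its range is refused whole. The fingers move at their own pace and stop on an object; FORCE is the grip in N (left out, the last holds). Time passes only in rows, so rows that do not move let the fingers close. It gives the time, the measured TCP pose, the force, the opening and the grip force at its end, in the units of the state.
- state(): the state, without advancing time (a new reading comes with each control period).
- camera(name): name is "side" or "top" or "wrist"; returns a dict with "color" (420x560x3 uint8, red, green, blue), "K" (3x3 intrinsics, pixels), "T" (4x4, takes a point from camera to world coordinates); the wrist camera has in their place "mount" (4x4, takes a point from camera to tool coordinates, whose origin is the TCP and whose axes are the flange's). Camera axes: x right, y down, z forward; pixel columns grow to the right and rows downward; lengths in m; the calibration is good to about 2 mm. A picture is of the moment at which its call begins: read the wrist's pose just before it. There is no depth.
- hand_in(): hands the job in; it is judged then, once.
Trained networks look in the newest picture that a camera, given by its name, has taken for a name from the list of things; names that differ only in an ending like _2 or _b are one class to them, and where a whole thing is asked for, a point or a joint stands for the part that bears it (a point fixed in the world has none). Each returns a list of dicts, best first, with "p" (0 to 1); they miss things now and then, are a little off and sometimes report something else, mostly with a low value. They report only what shows in the picture. A call takes as long as a camera call. They do not tell look-alikes from the thing itself.
- boxes_of(camera, query): "centre" ([row, column] in pixels, amid what is visible of it).
- cut_out(camera, query): "mask" (420x560 bool, what is visible of it) and "centre" ([row, column] in pixels, amid what is visible of it).
The state is a dict: "time": time; "q": joint angles; "dq": joint speeds; "joint_efforts": joint torques, N m; "position": TCP position; "orientation": TCP orientation; "wrist_force": force on the tool from outside, world axes, zero at the start; "ft_torque": the same for the moment, N m; "gripper_width": opening from 0.0 (shut) to 1.0 (fully open); "grip_force": force on a finger pad.
Only numpy, scipy, OpenCV 4.12 (cv2) and the standard library are available. Lean on these libraries where they do the work, as an engineer would, in place of code of your own. Each camera call takes 0.05 s, during which the arm holds its last target. There are 200 camera calls.

TASK

Slide the narrow battery module, contacts first, fully home into the sleeve of the sloping charging cradle: feel for the mouth, because the sleeve may be clamped a little to either side, and push the module past the stiff plug inside until it stops hard, without forcing it. Then swing the steel bail over the end of the module and down until it rests in its catch. Leave the wide module and the other things on the bench where they are.

Things in the scene. Friction and masses are not known exactly. Their poses are not given: they have to be found in the camera images.
- module: The battery module to load: a block 110 long (x), 44 wide (y), 25 mm thick (z), about 0.25 kg, aluminium, with a black ribbed rear end (28 mm) and a black nose. Origin at the centre of its underside; x points to the nose. It lies flat on the 3 mm thick blue-green mat, z up, nose away from the robot within 0.5 rad.
- module_nose (a point): The centre of the module's nose face, 55 mm ahead of its origin and 12.5 mm above its underside; axes as the module's. The first 10 mm of the nose is only 39 x 20 mm (a 2.5 mm step all round), and bears the brass contacts.
- wide_module: A second battery module of the same make and colours, 110 x 58 x 25 mm: too wide for the cradle. Leave alone. Origin at the centre of its underside.
- cradle: The fixed foot of the charging cradle, black, 150 x 110 x 10 mm, on the mat (origin at z = 3 mm). Origin on its underside, vertically below the origin of the bed; the plate runs from x = -35 to +115 mm. x points away from the mouth: the mouth faces -x (towards the robot, within 0.3 rad) and up.
- bed: The cradle's fixed sloping bed, black, 84 mm wide; its top 17.5 mm below this origin. It carries the sleeve, which is clamped up to 13 mm to either side (along y) of its middle: the origin is where the centre of the sleeve's mouth would be if clamped in the middle, 85 mm above the cradle's origin. x slopes down at 30 degrees, into the sleeve; y level; z square to the slope, up.
- bed_end (a point): 104 mm along x from the bed's origin, axes the same: how deep the sleeve's rigid end lies. Grey sleeve: inside 46 (y) x 27 (z) mm, walls 4, outside 54 x 35 x 112 mm. A hidden brass plug stands up to 8 mm proud of the rigid end (may start half in); it yields only to a push of about 8 N and stays put. Home, the module's rear is 6 mm out of the mouth.
- bail (a joint): Angle of the steel bail on the sleeve; hinge along y at x = 30, z = 0 mm of the bed. 0 = closed: arms (5 mm, 32.5 mm either side of the sleeve's middle) towards the mouth, cross bar 8 mm thick 45 mm from the hinge, thumb tab mid-bar, 26 wide, 8 thick, 47 to 71 mm from the hinge. Grows swinging up and back, to 2.4; starts 1.8 to 2.25. Friction 0.07 N m: stays where left.
- speaker: Small round loudspeaker, 54 mm across, 24 mm high, on the mat; bystander.
- solder_reel: Small metal reel, 50 mm across, 22 mm high, on the mat; bystander.
- pliers: Pliers with blue handles, about 180 mm long, lying flat; bystander.
- screwdriver: Screwdriver lying on the table; bystander.
- tin: Open steel tin, 70 mm across, 40 mm high; bystander.
- tape: Roll of black tape, 72 mm across, 19 mm high; bystander.
- card_tube: Open cardboard tube, 74 mm across, 120 mm high, standing upright; bystander.
Mind the look-alikes: they are no part of the job. Leave any pink look-alike of the module alone.

How it is judged:
By the outcome, as a careful person would: the job done as asked, in the order asked, and still so for the second after the job is handed in, with the robot touching nothing.
It also fails if it takes over 72 s, if anything falls off the work surface, if the arm or the gripper's body presses on something with over 40 N, if the wrist force passes 120 N, or if a joint passes its speed limit or range.

## Working session

There is one attempt and no reset: what is moved stays moved. The work goes in short steps, Python scripts to look and compute and a shell command to move; the robot and the scene stay as the last step left them, time stands still between calls to the robot, and variables do not carry over. Pictures are saved under pics/ and viewed, at most 10 in all, crops included, and the job is handed in when it is done.

```bash
mkdir -p pics; ls; python3 - <<'E'
from rig import *
import cv2,numpy as np
s=state(); print(s)
ims=[]
for c in ["top","side"]:
    d=camera(c); cv2.imwrite(f"pics/{c}0.png",d["color"][:,:,::-1]); print(c,d["K"].tolist(),d["T"].round(4).tolist())
    for n in ["module","wide_module","cradle","bed","bail","module_nose"]:
        print(n,[(np.round(b["centre"]).tolist(),round(b["p"],2)) for b in boxes_of(c,n)][:4])
E
```

```text
pics
{'time': 0.0, 'q': array([-1.40409796e+00,  3.59451148e-01,  1.51141894e+00, -1.58939092e-05,
        1.27251716e+00, -1.15103176e-01]), 'dq': array([-0.00099303,  0.00109897, -0.00212497, -0.00188925,  0.00030984,
        0.00010023]), 'joint_efforts': array([ 2.61933252e-03, -5.15374696e+01, -2.70724422e+01,  6.77093351e-02,
        3.50706233e-02, -1.36524013e-04]), 'position': array([ 0.16672607, -0.57567641,  0.23584679]), 'orientation': array([-3.10868228e+00, -4.40945011e-01,  9.65079660e-05]), 'wrist_force': array([ 0.36995931,  0.27600484, -0.56817565]), 'ft_torque': array([ 0.00850424,  0.03507423, -0.04359343]), 'grip_force': 0.0, 'gripper_width': 1.0038053711623036}
top [[530.7355551819869, 0.0, 279.5523154921976], [0.0, 530.7355551819869, 203.96801433327605], [0.0, 0.0, 1.0]] [[-0.0194, -0.9895, 0.1429, 0.3296], [-0.9997, 0.0211, 0.0104, 0.0158], [-0.0133, -0.1427, -0.9897, 1.3614], [0.0, 0.0, 0.0, 1.0]]
module [([186.0, 297.0], 0.92), ([314.0, 182.0], 0.92), ([312.0, 405.0], 0.87)]
wide_module [([194.0, 226.0], 0.58)]
cradle [([186.0, 348.0], 0.79)]
bed [([180.0, 349.0], 0.75)]
bail [([163.0, 352.0], 0.76)]
module_nose [([313.0, 184.0], 0.82), ([184.0, 300.0], 0.65)]
side [[443.2739067434027, 0.0, 280.4700383961933], [0.0, 443.2739067434027, 209.8421319723133], [0.0, 0.0, 1.0]] [[-0.9979, -0.031, 0.0566, 0.4457], [-0.0643, 0.5564, -0.8284, 1.0217], [-0.0058, -0.8303, -0.5572, 0.7567], [0.0, 0.0, 0.0, 1.0]]
module [([221.0, 265.0], 0.96), ([178.0, 365.0], 0.8), ([299.0, 390.0], 0.61), ([267.0, 262.0], 0.35)]
wide_module [([268.0, 262.0], 0.74)]
cradle [([190.0, 262.0], 0.73), ([354.0, 281.0], 0.65)]
bed [([184.0, 262.0], 0.71)]
bail [([314.0, 189.0], 0.49), ([176.0, 261.0], 0.44)]
module_nose [([221.0, 265.0], 0.9), ([181.0, 367.0], 0.63)]
```

View pics/top0.png

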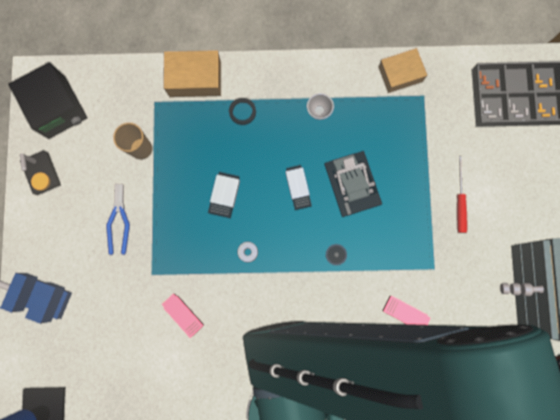

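View pics/side0.png

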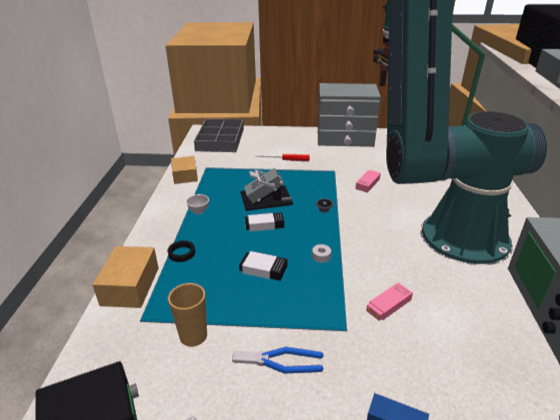

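The top picture shows three "module" candidates plus the wide one. White/black at (186,297) is narrow, white/black at (194,226) is visibly wider, and the two at (314,182) and (312,405) are pink look-alikes. (186,297) fits the task, since it is narrow, aluminium, on the mat, with its black rear towards the robot. The cradle is at (185,352), with its bail swung back.

```bash
cat > h.py <<'E'
from rig import *
import cv2,numpy as np
from scipy.spatial.transform import Rotation as R
def tool(s=None):
    s=s or state(); T=np.eye(4); T[:3,:3]=R.from_rotvec(s["orientation"]).as_matrix(); T[:3,3]=s["position"]; return T
def shot(c):
    s=state(); d=camera(c)
    if "mount" in d: d["T"]=tool(s)@d["mount"]
    return d
def ray(d,rc):
    v=np.linalg.inv(d["K"])@[rc[1],rc[0],1.]; return d["T"][:3,3],d["T"][:3,:3]@v
def plane(d,rc,z):
    o,v=ray(d,rc); return o+v*(z-o[2])/v[2]
def tri(vs):
    A=np.zeros((3,3));b=np.zeros(3)
    for d,rc in vs:
        o,v=ray(d,rc); v=v/np.linalg.norm(v); P=np.eye(3)-np.outer(v,v); A+=P;b+=P@o
    return np.linalg.solve(A,b)
def proj(d,p):
    q=np.linalg.inv(d["T"])@np.r_[p,1]; u=d["K"]@q[:3]; return (u[:2]/u[2])[::-1]
def delta(Tgt):
    "shift in tool axes (m), turn rotvec in deg"
    D=np.linalg.inv(tool())@Tgt; return D[:3,3].round(4), np.degrees(R.from_matrix(D[:3,:3]).as_rotvec()).round(2)
E
python3 - <<'E'
from h import *
V={c:shot(c) for c in ["top","side"]}
for n in ["module","wide_module","cradle","bail"]:
    m=cut_out("top",n)
    for k in m[:1]:
        rc=k["centre"]; r=cv2.minAreaRect(np.argwhere(k["mask"])[:,::-1].astype(np.float32)); print(n,rc,r, plane(V["top"],rc,.02).round(3))
print("module tri",tri([(V["top"],cut_out("top","module")[0]["centre"]),(V["side"],[221,265])]))
print("wide tri",tri([(V["top"],[194,226]),(V["side"],[268,262])]))
print("bed tri",tri([(V["top"],[180,349]),(V["side"],[184,262])]))
im=V["top"]["color"][130:240,190:400,::-1]; cv2.imwrite("pics/crop1.png",cv2.resize(im,None,fx=3.7,fy=3.7,interpolation=cv2.INTER_CUBIC))
print(camera("wrist")["mount"].round(4), camera("wrist")["K"])
E
```

```text
module [313.6, 406.4] ((406.2000732421875, 312.60003662109375), (47.404640197753906, 17.88854217529297), 26.56505012512207) [ 0.243 -0.278  0.02 ]
wide_module [194.7, 224.2] ((223.7789764404297, 193.82830810546875), (23.578969955444336, 43.31303787231445), 13.392498016357422) [0.55  0.171 0.02 ]
cradle [183.1, 351.2] ((352.6802978515625, 182.99163818359375), (58.844547271728516, 43.709110260009766), 72.4075698852539) [ 0.574 -0.155  0.02 ]
bail [162.1, 352.2] ((350.619140625, 168.9193878173828), (23.643693923950195, 28.66703224182129), 79.11447143554688) [ 0.628 -0.16   0.02 ]
module tri [ 0.41070027 -0.27270418 -0.12245695]
wide tri [0.55368301 0.16865964 0.00228484]
bed tri [ 0.57743994 -0.14402121  0.06510625]
[[ 2.000e-04 -9.580e-01 -2.866e-01  7.860e-02]
 [ 1.000e+00  5.000e-04 -7.000e-04  1.000e-04]
 [ 8.000e-04 -2.866e-01  9.580e-01 -1.484e-01]
 [ 0.000e+00  0.000e+00  0.000e+00  1.000e+00]] [[330.01453235   0.         276.91163101]
 [  0.         330.01453235 211.03813371]
 [  0.           0.           1.        ]]
```

View pics/crop1.png

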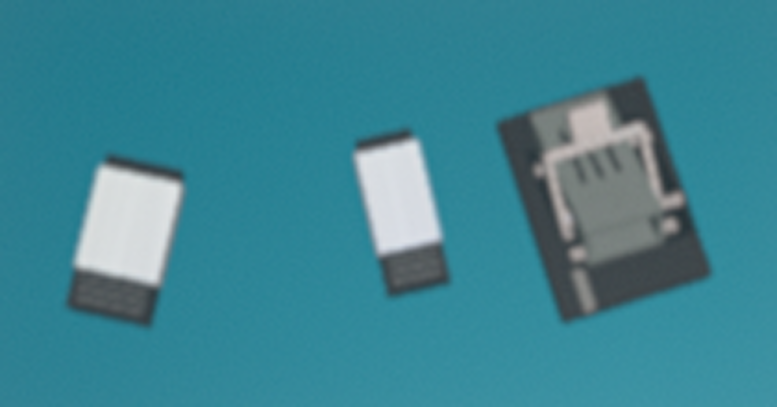

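The crop confirms it. The narrow aluminium module is the middle one, crop (400,215), and the wider one is on its left at crop (125,240). The cradle's sleeve has its mouth facing down-right, towards the robot. Next I move the wrist camera over both.

```bash
python3 -m inch '[[0.048,-0.039,0,0,0,0,1],[0.048,-0.039,0,0,0,0,1],[0.048,-0.039,0,0,0,0,1],[0.048,-0.039,0,0,0,0,1],[0.048,-0.039,0,0,0,0,1],[0.048,-0.039,0,0,0,0,1],[0.048,-0.039,0,0,0,0,1],[0.048,-0.039,0,0,0,0,1]]' && python3 -m inch '[[0.048,-0.039,0,0,0,0,1],[0.03,-0.039,0,0,0,0,1],[0,0,0,0,0,0,1]]'
python3 - <<'E'
from h import *
d=shot("wrist"); print(state()["time"],tool().round(4).tolist())
np.save("w1T.npy",d["T"]); cv2.imwrite("pics/w1.png",d["color"][:,:,::-1])
for n in ["module","module_nose","cradle","bed","bail"]:
    for b in cut_out("wrist",n)[:3]:
        r=cv2.minAreaRect(np.argwhere(b["mask"])[:,::-1].astype(np.float32)); print(n,b["p"],b["centre"],np.round(cv2.boxPoints(r),1).tolist())
E
```

```text
time: 2.15
position: [0.45, -0.1682, 0.237]
orientation: [3.11, 0.441, 0.001]
wrist_force: [1.1, -0.4, 0.1]
gripper_width: 1.001
grip_force: 0.0
time: 2.52
position: [0.5031, -0.0703, 0.2367]
orientation: [-3.109, -0.448, -0.001]
wrist_force: [-1.0, -0.9, 0.0]
gripper_width: 1.001
grip_force: 0.0
2.575 [[0.9596, 0.2814, -0.0001, 0.5024], [0.2814, -0.9596, -0.0001, -0.072], [-0.0002, 0.0001, -1.0, 0.2367], [0.0, 0.0, 0.0, 1.0]]
module 0.97 [114.4, 246.1] [[223.1999969482422, 168.60000610351562], [227.39999389648438, 57.599998474121094], [271.29998779296875, 59.29999923706055], [267.0, 170.3000030517578]]
module 0.87 [383.7, 350.6] [[323.20001220703125, 384.1000061035156], [348.5, 357.5], [394.0, 400.8999938964844], [368.70001220703125, 427.5]]
module_nose 0.74 [276.3, 548.1] [[527.4000244140625, 292.1000061035156], [555.5, 244.0], [577.7000122070312, 256.8999938964844], [549.5999755859375, 305.0]]
module_nose 0.67 [385.8, 354.9] [[322.70001220703125, 384.70001220703125], [348.8999938964844, 357.0], [396.1000061035156, 401.79998779296875], [369.8999938964844, 429.5]]
module_nose 0.62 [112.5, 247.9] [[222.0, 168.1999969482422], [227.60000610351562, 57.5], [272.0, 59.70000076293945], [266.3999938964844, 170.39999389648438]]
cradle 0.77 [143.0, 371.4] [[319.70001220703125, 211.39999389648438], [325.0, 70.4000015258789], [436.0, 74.5], [430.70001220703125, 215.60000610351562]]
bed 0.73 [144.3, 383.1] [[338.0, 81.0], [434.0, 81.0], [434.0, 203.0], [338.0, 203.0]]
bail 0.82 [125.2, 397.9] [[336.1000061035156, 100.69999694824219], [430.70001220703125, 91.5], [437.79998779296875, 164.10000610351562], [343.1000061035156, 173.3000030517578]]
```

View pics/w1.png

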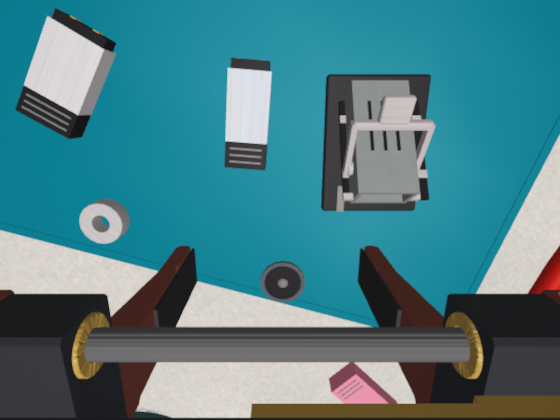

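The wrist view shows the module at about (247,115), nose at the top, and the cradle at about (375,142). Its plate corners are (329,75), (430,76), (414,210), (322,209), and the raised mouth edge runs (345,193) to (418,201). I'll take a second view 0.1 m further on and lower, for parallax.

```bash
python3 -m inch '[[0.05,-0.005,0.03,0,0,0,1],[0.05,-0.015,0.03,0,0,0,1],[0,0,0,0,0,0,1]]'
python3 - <<'E'
from h import *
d1=shot("wrist"); K=d1["K"]
d=dict(d1); d["T"]=np.load("w1T.npy")
for n,rcs,z in [("mod top z.028",[(59,231),(61,271),(170,267),(168,225)],.028),("plate z.013",[(75,329),(76,430),(210,414),(209,322)],.013)]:
    P=np.array([plane(d,rc,z) for rc in rcs]); print(n,P.round(4).tolist(),"sides",[np.linalg.norm(P[i]-P[(i+1)%4]).round(4) for i in range(4)])
np.save("w2T.npy",d1["T"]); im=d1["color"][:,:,::-1]; cv2.imwrite("pics/w2full.png",im)
print(tool().round(4).tolist())
rows=[]
for n in ["module","cradle","bail"]:
    for b in cut_out("wrist",n)[:2]: print(n,b["p"],b["centre"])
cv2.imwrite("pics/w2.png",cv2.resize(im,(800,600),interpolation=cv2.INTER_CUBIC))
E
```

```text
time: 3.2
position: [0.5934, -0.0258, 0.1739]
orientation: [-3.109, -0.441, 0.005]
wrist_force: [-0.7, -0.2, -0.2]
gripper_width: 1.0
grip_force: 0.0
mod top z.028 [[0.6143, 0.0104, 0.028], [0.6238, -0.0282, 0.028], [0.5178, -0.0544, 0.028], [0.5069, -0.01, 0.028]] sides [np.float64(0.0398), np.float64(0.1092), np.float64(0.0457), np.float64(0.1093)]
plate z.013 [[0.6299, -0.0894, 0.013], [0.6589, -0.1912, 0.013], [0.5186, -0.2333, 0.013], [0.4892, -0.1292, 0.013]] sides [np.float64(0.1059), np.float64(0.1464), np.float64(0.1081), np.float64(0.1462)]
[[0.9605, 0.2782, -0.003, 0.5923], [0.2782, -0.9605, 0.0004, -0.0266], [-0.0028, -0.0012, -1.0, 0.1751], [0.0, 0.0, 0.0, 1.0]]
module 0.88 [224.1, 259.8]
cradle 0.92 [235.1, 407.6]
cradle 0.17 [311.3, 111.2]
bail 0.85 [261.7, 441.9]
```

View pics/w2.png

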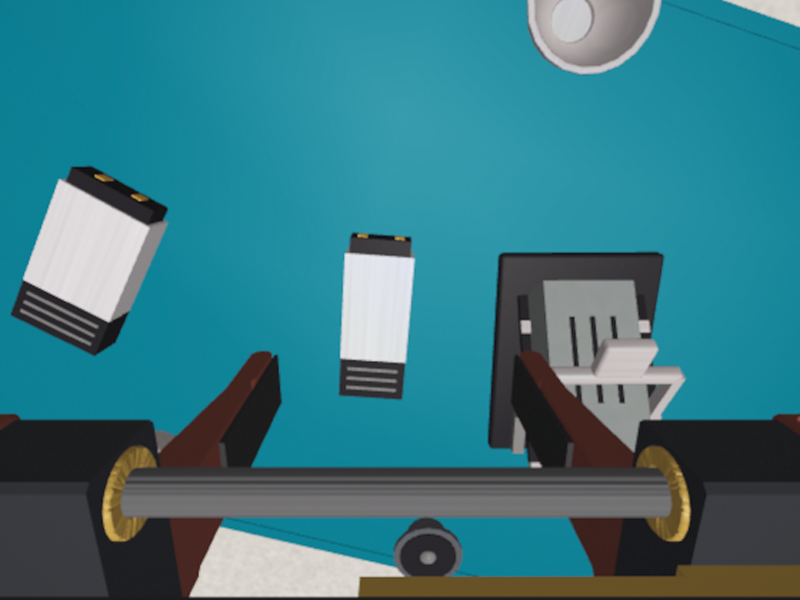

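This view shows the module's rear edge at (340,394)–(402,398) and the nose contacts at (380,238). The cradle sits at (500,254)–(663,255), partly behind a finger. I'll centre the camera over the cradle and take two views for the sleeve.

```bash
python3 -m inch '[[-0.035,0.041,-0.03,0,0,0,1],[-0.035,0.041,0,0,0,0,1],[-0.035,0.041,0,0,0,0,1],[0,0,0,0,0,0,1]]'
python3 - <<'E'
from h import *
d=shot("wrist"); np.save("w3T.npy",d["T"]); print(tool().round(4).tolist()); cv2.imwrite("pics/w3full.png",d["color"][:,:,::-1])
E
python3 -m inch '[[-0.05,-0.03,0,0,0,0,1],[0,0,0,0,0,0,1]]'
python3 - <<'E'
from h import *
d=shot("wrist"); np.save("w4T.npy",d["T"]); np.save("K.npy",d["K"]);cv2.imwrite("pics/w4full.png",d["color"][:,:,::-1])
a=cv2.imread("pics/w3full.png");b=d["color"][:,:,::-1]
# reproject nominal plate corners for cropping
d3=dict(d);d3["T"]=np.load("w3T.npy")
for dd in (d3,d): print([proj(dd,p).round(0).tolist() for p in [(.63,-.089,.013),(.659,-.191,.013),(.519,-.233,.013),(.489,-.129,.013)]])
d2=dict(d);d2["T"]=np.load("w2T.npy");d1=dict(d);d1["T"]=np.load("w1T.npy")
print("rear L",tri([(d1,(168,225)),(d2,(275.8,238))]),"rear R",tri([(d1,(170,267)),(d2,(278.6,281.4))]))
E
```

```text
time: 3.9
position: [0.5239, -0.1772, 0.2082]
orientation: [3.11, 0.432, 0.002]
wrist_force: [1.0, 1.1, 0.6]
gripper_width: 1.003
grip_force: 0.0
[[0.9618, 0.2737, 0.0016, 0.5248], [0.2737, -0.9618, -0.0006, -0.1755], [0.0014, 0.001, -1.0, 0.208], [0.0, 0.0, 0.0, 1.0]]
time: 4.2
position: [0.4644, -0.1555, 0.206]
orientation: [-3.107, -0.441, 0.007]
wrist_force: [-0.3, 0.6, -0.1]
gripper_width: 0.999
grip_force: 0.0
[[61.0, 218.0], [61.0, 329.0], [207.0, 325.0], [208.0, 225.0]]
[[-3.0, 258.0], [-3.0, 376.0], [160.0, 365.0], [160.0, 260.0]]
rear L [ 0.50605334 -0.00967643  0.02314035] rear R [ 0.51682639 -0.05340345  0.02506976]
```

```bash
python3 - <<'E'
import cv2,numpy as np
a=cv2.imread("pics/w3full.png")[45:225,208:341]; b=cv2.imread("pics/w4full.png")[0:180,250:383]
f=lambda i:cv2.resize(i,None,fx=3,fy=3,interpolation=cv2.INTER_CUBIC)
cv2.imwrite("pics/w34.png",np.hstack([f(a),f(b)]))
E
```

```text
(no output)
```

View pics/w34.png

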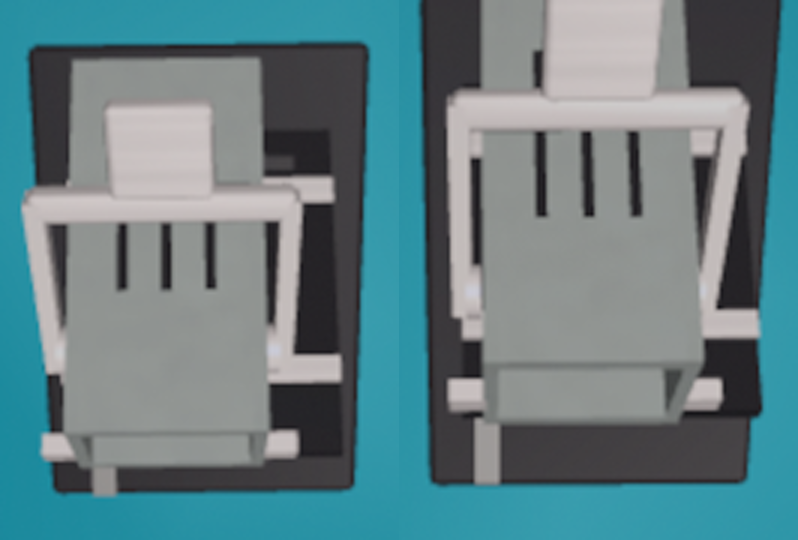

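The sleeve is clamped to the left (+y) of the bed. Its mouth top edge runs (63,433)–(270,430) in the left view and (481,362)–(703,357) in the right one. The catch stubs stand beside the mouth at (45,445) and (285,445), and the bail is swung back with its tab at (160,150).

```bash
cat > geo.py <<'E'
from h import *
K=np.load("K.npy")
D={i:dict(K=K,T=np.load(f"w{i}T.npy")) for i in (1,2,3,4)}
c3=lambda x,y:(45+y/3,208+x/3)
c4=lambda x,y:(y/3,250+(x-399)/3)
E
python3 - <<'E'
from geo import *
for n,a,b in [("mtopL",(63,433),(481,362)),("mtopR",(270,430),(703,357)),("mbotL",(82,467),(487,422)),("mbotR",(265,467),(682,422)),("plNL",(55,490),(433,483)),("plNR",(353,488),(747,481)),("barL",(27,200),(453,100)),("barR",(298,200),(743,100)),("hingeR",(275,348),(708,292))]:
    p=tri([(D[3],c3(*a)),(D[4],c4(*b))]); print(n,p.round(4), (proj(D[3],p)-c3(*a)).round(1),(proj(D[4],p)-c4(*b)).round(1))
for n,a in [("FL",(30,45)),("FR",(367,45)),("NR",(353,488)),("NL",(55,490))]: print(n,plane(D[3],c3(*a),.013).round(4))
for n,a in [("NR",(747,481)),("NL",(433,483))]: print(n,plane(D[4],c4(*a),.013).round(4))
# fit cradle
P=np.array([plane(D[3],c3(*a),.013)[:2] for a in [(30,45),(367,45),(353,488),(55,490)]])
c=P.mean(0); e=(P[0]-P[3])+(P[1]-P[2]); y=np.arctan2(e[1],e[0]); u=np.array([np.cos(y),np.sin(y)]); o=c-.04*u
print("yaw",y,"centre",c,"origin",o,[np.linalg.norm(P[i]-P[(i+1)%4]).round(4) for i in range(4)])
B=np.eye(4);B[:3,:3]=(R.from_euler("z",y)*R.from_euler("y",np.pi/6)).as_matrix();B[:3,3]=[*o,.088]; np.save("B.npy",B)
# sleeve edges in bed frame: intersect rays with bed plane z=17.5mm
def bedp(d,rc,z):
    o,v=ray(d,rc); Bi=np.linalg.inv(B); o=(Bi@np.r_[o,1])[:3]; v=Bi[:3,:3]@v; return ((o+v*(z-o[2])/v[2])*1000).round(1)
for n,a in [("mtopL",(63,433)),("mtopR",(270,430)),("farL",(72,58)),("farR",(260,57))]: print(n,bedp(D[3],c3(*a),.0175))
for n,a in [("mbotL",(82,467)),("mbotR",(265,467))]: print(n,bedp(D[3],c3(*a),-.0175))
for n,a in [("mtopL",(481,362)),("mtopR",(703,357))]: print("w4",n,bedp(D[4],c4(*a),.0175))
for n,a in [("mbotL",(487,422)),("mbotR",(682,422))]: print("w4",n,bedp(D[4],c4(*a),-.0175))
# module edges from w1,w2
for d,pts in [(D[1],[(59,231),(61,271),(170,267),(168,225)])]:
    Q=np.array([plane(d,p,.028)[:2] for p in pts]); print(Q.mean(0))
print("w2 alu front L/R, rear L/R",[plane(D[2],p,.028).round(4).tolist() for p in [(177.1,241.5),(179.9,289.8),(275.8,238),(278.6,281.4)]])
E
```

```text
mtopL [ 0.5337 -0.1353  0.1032] [-0.1 -0.2] [0.2 0.2]
mtopR [ 0.5498 -0.1867  0.1053] [-0.3 -0.5] [0.4 0.5]
mbotL [ 0.5182 -0.1411  0.0763] [0.1 0.1] [-0.1 -0.1]
mbotR [ 0.5332 -0.1924  0.0777] [0. 0.] [-0. -0.]
plNL [ 0.4876 -0.1304  0.0094] [0.2 0.2] [-0.2 -0.2]
plNR [ 0.5189 -0.2339  0.0132] [0.1 0.1] [-0.1 -0.1]
barL [ 0.588  -0.1126  0.0993] [-0.  -0.1] [0.1 0.1]
barR [ 0.6065 -0.1773  0.0992] [-0.3 -0.4] [0.3 0.4]
hingeR [ 0.567  -0.1859  0.0811] [0.9 1.1] [-1.  -1.2]
FL [ 0.6305 -0.0887  0.013 ]
FR [ 0.6598 -0.192   0.013 ]
NR [ 0.519  -0.2338  0.013 ]
NL [ 0.4889 -0.1304  0.013 ]
NR [ 0.5189 -0.2341  0.013 ]
NL [ 0.4881 -0.1307  0.013 ]
yaw 0.28729487302713647 centre [ 0.57456279 -0.16121086] origin [ 0.53620224 -0.17254522] [np.float64(0.1074), np.float64(0.1469), np.float64(0.1076), np.float64(0.1476)]
mtopL [-0.7 36.3 17.5]
mtopR [ -0.5 -17.9  17.5]
farL [112.1  36.3  17.5]
farR [111.7 -17.8  17.5]
mbotL [ -0.4  35.7 -17.5]
mbotR [ -1.1 -18.4 -17.5]
w4 mtopL [-0.5 36.6 17.5]
w4 mtopR [  0.5 -17.6  17.5]
w4 mbotL [  0.1  35.2 -17.5]
w4 mbotR [ -0.2 -19.1 -17.5]
[ 0.56568576 -0.02054206]
w2 alu front L/R, rear L/R [[0.6057, 0.0115, 0.028], [0.6154, -0.0311, 0.028], [0.5088, -0.0098, 0.028], [0.5179, -0.0519, 0.028]]
```

Measured: sleeve edges at bed y = +36.3 and −17.9, so it is 54.2 wide (54 given) with its middle at y ≈ +9 mm. The mouth is at x ≈ 0 and the far end at 112. Every figure agrees with the text to about 1 mm. Next is the pre-grasp.

```bash
cat >> geo.py <<'E'
def M(p,yaw): 
    c,s=np.cos(yaw),np.sin(yaw); T=np.eye(4); T[:3,:3]=[[c,s,0],[s,-c,0],[0,0,-1]]; T[:3,3]=p; return T
def bed(x,y,z,pitch=0):
    "tool target, mm in bed frame; tool x=bed x, z=-bed z; pitch deg about tool y"
    B=np.load("B.npy"); L=np.diag([1.,-1,-1,1]); L[:3,3]=np.array([x,y,z])/1000
    L[:3,:3]=L[:3,:3]@R.from_euler("y",pitch,degrees=True).as_matrix(); return B@L
def inbed(T=None):
    B=np.load("B.npy"); L=np.linalg.inv(B)@(tool() if T is None else T); return (L[:3,3]*1000).round(1), np.degrees(R.from_matrix(np.diag([1.,-1,-1])@L[:3,:3]).as_rotvec()).round(1)
def fbed(): return (np.load("B.npy")[:3,:3].T@state()["wrist_force"]).round(1)
E
python3 - <<'E'
from geo import *
m=np.array([.5664,-.0200]);u=np.array([np.cos(.214),np.sin(.214)]); g=m-.028*u; print(g)
print(delta(M([*g,.08],.214)))
E
```

```text
[ 0.5390387  -0.02594637]
(array([ 0.1051, -0.1057,  0.1269]), array([-0.07,  0.04,  3.9 ]))
```

```bash
python3 -m inch '[[0.026,-0.0265,0.01,0,0,1,1],[0.026,-0.0265,0.03,0,0,1,1],[0.0265,-0.0265,0.042,0,0,1,1],[0.0265,-0.0265,0.045,0,0,0.9,1],[0,0,0,0,0,0,1]]'
python3 - <<'E'
from geo import *
m=np.array([.5664,-.0200]);u=np.array([np.cos(.214),np.sin(.214)]); g=m-.028*u
print(delta(M([*g,.019],.214)))
d=shot("wrist")
for p in [(.055,.0195),(.055,-.0195),(-.055,.022),(-.055,-.022)]:
    q=m+p[0]*u+p[1]*np.array([-u[1],u[0]]); 
    print(p,proj(d,[*q,.028]).round(0))
im=d["color"][:,:,::-1].copy()
np.save("w5T.npy",d["T"]); cv2.imwrite("pics/w5full.png",im)
for b in cut_out("wrist","module")[:1]:
    r=cv2.minAreaRect(np.argwhere(b["mask"])[:,::-1].astype(np.float32)); print(b["p"],np.round(cv2.boxPoints(r)).tolist())
E
```

```text
time: 4.88
position: [0.5445, -0.0267, 0.077]
orientation: [-3.121, -0.341, 0.006]
wrist_force: [-0.1, -0.2, -0.1]
gripper_width: 0.997
grip_force: 0.0
(array([-0.0049, -0.0018,  0.058 ]), array([-0.12,  0.2 ,  0.2 ]))
(0.055, 0.0195) [113. 240.]
(0.055, -0.0195) [113. 308.]
(-0.055, 0.022) [285. 241.]
(-0.055, -0.022) [285. 307.]
0.88 [[234.0, 112.0], [309.0, 112.0], [309.0, 285.0], [234.0, 285.0]]
```

The mask matches my reprojection (rows 112–285, columns 234–309), so I descend and grip.

```bash
python3 -m inch '[[-0.005,-0.001,0.03,0,0.2,0,1],[0,0,0.028,0,0,0,1],[0,0,0,0,0,0,0.3],[0,0,0,0,0,0,0.3],[0,0,0,0,0,0,0.3],[0,0,0,0,0,0,0.3],[0,0,0,0,0,0,0.3]]' 45 && python3 -c "
from geo import *
s=state();print(tool().round(4).tolist(),s['gripper_width'],s['grip_force'],s['wrist_force'])"
```

```text
time: 5.85
position: [0.5395, -0.0294, 0.0223]
orientation: [-3.123, -0.335, -0.006]
wrist_force: [-2.2, 2.3, 6.1]
gripper_width: 0.5
grip_force: 44.6
[[0.9772, 0.2121, 0.0038, 0.5395], [0.2121, -0.9773, 0.0011, -0.0294], [0.004, -0.0003, -1.0, 0.0223], [0.0, 0.0, 0.0, 1.0]] 0.4999301583728484 44.573874240741134 [-2.15464487  2.3491618   6.07005611]
```

```bash
python3 -m inch '[[0,0,-0.02,0,0,0,0.3],[0,0,-0.05,0,0,0,0.3],[0,0,-0.06,0,0,0,0.3],[0,0,0,0,0,0,0.3]]' && python3 - <<'E'
from geo import *
s=state();print(s['gripper_width'],s['wrist_force'],s['grip_force'])
d=shot("wrist"); cv2.imwrite("pics/w6full.png",d["color"][:,:,::-1])
for b in cut_out("wrist","module")[:1]:
    r=cv2.minAreaRect(np.argwhere(b["mask"])[:,::-1].astype(np.float32)); print(b["p"],np.round(cv2.boxPoints(r)).tolist())
cv2.imwrite("pics/w6.png",cv2.resize(d["color"][:,:,::-1][60:330,180:380],None,fx=2.2,fy=2.2,interpolation=cv2.INTER_CUBIC))
print(tool().round(4).tolist()); print(delta(bed(-108,9,6.8)))
E
```

```text
time: 6.35
position: [0.5424, -0.0304, 0.156]
orientation: [3.121, 0.335, 0.019]
wrist_force: [-0.3, 0.0, -1.6]
gripper_width: 0.498
grip_force: 44.6
0.4984718336430979 [-0.27074137  0.04501655 -1.62505163] 44.55669189803302
0.87 [[217.0, 101.0], [322.0, 97.0], [329.0, 328.0], [224.0, 331.0]]
[[0.9772, 0.2123, 0.0036, 0.5386], [0.2123, -0.9772, 0.0006, -0.0297], [0.0037, 0.0002, -1.0, 0.1516], [0.0, 0.0, 0.0, 1.0]]
(array([-0.1233,  0.1367,  0.0033]), array([ -1.08, -30.2 ,  -4.11]))
```

View pics/w6.png

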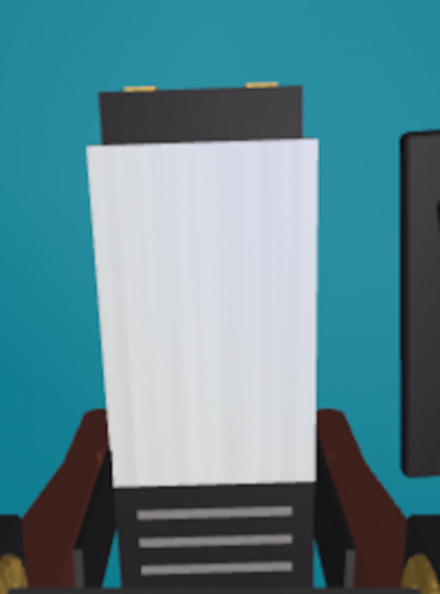

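The module is held, nose at the top. The aluminium corners are at (88,146) and (318,139), the rib boundary at (113,487)–(316,481), and it is slightly turned in the grip. I'll get its pose in the tool frame by PnP.

```bash
python3 - <<'E'
from geo import *
K=np.load("K.npy")
px=np.array([(88,146),(318,139),(113,487),(316,481),(99,93),(302,86)])/2.2+[180,60]
ob=np.array([(45,22,25),(45,-22,25),(-27,22,25),(-27,-22,25),(55,19.5,22.5),(55,-19.5,22.5)],float)
ok,rv,tv=cv2.solvePnP(ob,px.astype(float),K,None)
pr,_=cv2.projectPoints(ob,rv,tv,K,None); print("res",(pr[:,0]-px).round(1).tolist())
mount=np.array([[2e-4,-.958,-.2866,.0786],[1,5e-4,-7e-4,1e-4],[8e-4,-.2866,.958,-.1484],[0,0,0,1]])
C=np.eye(4);C[:3,:3]=R.from_rotvec(rv[:,0]).as_matrix();C[:3,3]=tv[:,0]/1000
G=mount@C; np.save("G.npy",G)
print("module origin in tool mm",(G[:3,3]*1000).round(1)); print("rot vs nominal deg",np.degrees(R.from_matrix(np.diag([1.,-1,-1])@G[:3,:3]).as_rotvec()).round(2))
print("axis pt mid",(G@np.array([0,0,.0125,1]))[:3]*1000, "nose",(G@np.array([.055,0,.0125,1]))[:3]*1000)
E
```

```text
res [[0.1, 0.3], [-0.4, 0.0], [0.2, 0.1], [-0.3, 0.1], [0.1, -0.3], [0.2, -0.2]]
module origin in tool mm [27.8 -0.7 19.4]
rot vs nominal deg [0.22 1.57 1.85]
axis pt mid [28.18309918 -0.65397066  6.87946048] nose [83.13119178 -2.432807    8.38510458]
```

```bash
cat >> geo.py <<'E'
def modt(nose,y=9,dz=0):
    "tool target so that module nose is at bed x=nose mm, axis at y, dz"
    L=np.eye(4); L[:3,3]=np.array([nose-55,y,dz-12.5])/1000; return np.load("B.npy")@L@np.linalg.inv(np.load("G.npy"))
def modp():
    "module pose in bed: nose xyz mm, centre xyz, rot deg"
    L=np.linalg.inv(np.load("B.npy"))@tool()@np.load("G.npy"); f=lambda v:((L@np.r_[np.array(v)/1000,1])[:3]*1000).round(1)
    return f([55,0,12.5]),f([0,0,12.5]),np.degrees(R.from_matrix(L[:3,:3]).as_rotvec()).round(2)
E
python3 -c "
from geo import *
print(delta(modt(-25))); print(modt(-25).round(3).tolist())"
```

```text
(array([-0.124 ,  0.1365,  0.0037]), array([ -1.73, -28.59,  -2.38]))
[[0.852, 0.258, -0.455, 0.446], [0.218, -0.966, -0.139, -0.189], [-0.476, 0.019, -0.879, 0.147], [0.0, 0.0, 0.0, 1.0]]
```

```bash
python3 -m inch '[[-0.041,0.045,0,0,0,0,0.3],[-0.041,0.045,0,0,0,0,0.3],[-0.042,0.0465,0.004,0,0,0,0.3],[0,0,0,-0.6,-9.5,-0.8,0.3],[0,0,0,-0.6,-9.5,-0.8,0.3],[0,0,0,-0.6,-9.6,-0.8,0.3],[0,0,0,0,0,0,0.3]]' && python3 - <<'E'
from geo import *
print(modp(), state()["wrist_force"],state()["gripper_width"]); print(delta(modt(-5)))
d=shot("wrist"); cv2.imwrite("pics/w7full.png",d["color"][:,:,::-1]); np.save("w7T.npy",d["T"])
E
```

```text
time: 7.32
position: [0.4471, -0.1879, 0.1432]
orientation: [2.943, 0.385, -0.75]
wrist_force: [0.7, 0.4, -1.3]
gripper_width: 0.499
grip_force: 44.6
(array([-22. ,  10.6,  -3.6]), array([-77. ,  10.3,  -3.4]), array([0.08, 0.28, 0.24])) [ 0.73046216  0.44448785 -1.30939188] 0.4986702746790419
(array([ 0.0171,  0.0007, -0.0028]), array([-0.08,  0.28,  0.24]))
```

```bash
python3 -m inch '[[0.009,0.0005,-0.0015,0,0.2,0.2,0.3],[0.008,0.0002,-0.0013,0,0,0,0.3],[0,0,0,0,0,0,0.3]]' && python3 - <<'E'
from geo import *
for i in range(4):
    print(modp(), fbed()); d=shot("wrist")
cv2.imwrite("pics/w8full.png",d["color"][:,:,::-1]); np.save("w8T.npy",d["T"])
b=cv2.resize(d["color"][:,:,::-1][40:330,160:400],None,fx=2,fy=2,interpolation=cv2.INTER_CUBIC); cv2.imwrite("pics/w8.png",b)
E
```

```text
time: 7.75
position: [0.4632, -0.186, 0.142]
orientation: [2.945, 0.374, -0.733]
wrist_force: [0.5, 0.4, -3.0]
gripper_width: 0.5
grip_force: 44.6
(array([-7.5,  7.2,  4.2]), array([-62.5,   7.4,   3.9]), array([-0.08, -0.28, -0.23])) [ 2.   0.2 -2.3]
(array([-7.8,  7.3,  4. ]), array([-62.8,   7.5,   3.8]), array([-0.07, -0.24, -0.23])) [ 1.9 -0.4 -1.9]
(array([-8. ,  7.4,  3.9]), array([-63. ,   7.6,   3.7]), array([-0.06, -0.22, -0.23])) [ 2.2  0.2 -1.3]
(array([-8. ,  7.4,  3.9]), array([-63. ,   7.6,   3.7]), array([-0.06, -0.22, -0.22])) [ 0.8 -0.6 -2.4]
```

View pics/w8.png

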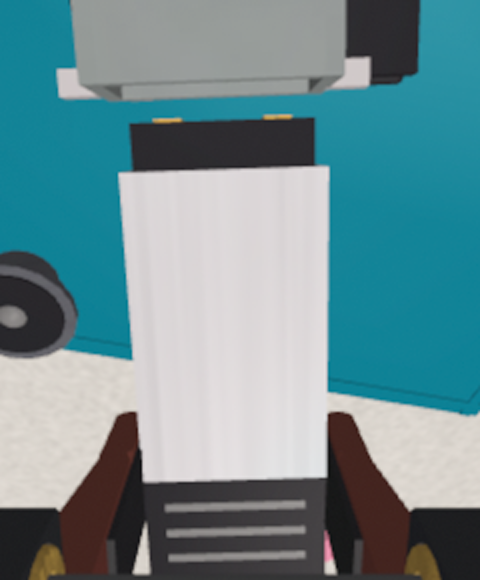

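The module is in front of the mouth, with the nose front at (131,124)–(315,118). The sleeve's top lip is at about (80,85)–(344,76) and its lower edge at about (121,100)–(310,93). So the sleeve sits slightly to the left of the module's line. I'll compute the relative pose from this one picture and let the arm settle.

```bash
python3 -m inch '[[0,0,0,0,0,0,0.3],[0,0,0,0,0,0,0.3],[0,0,0,0,0,0,0.3],[0,0,0,0,0,0,0.3]]' >/dev/null; python3 - <<'E'
from geo import *
from scipy.optimize import least_squares
print("now",modp(),fbed())
K=np.load("K.npy"); T=np.load("w8T.npy"); B=np.load("B.npy")
f=lambda p:np.array(p)/2+[160,40]
px=f([(120,173),(329,166),(145,482),(326,477),(131,124),(315,118)])
ob=np.array([(45,22,25),(45,-22,25),(-27,22,25),(-27,-22,25),(55,19.5,22.5),(55,-19.5,22.5)],float)
ok,rv,tv=cv2.solvePnP(ob,px.astype(float),K,None)
pr,_=cv2.projectPoints(ob,rv,tv,K,None); print("res",(pr[:,0]-px).round(1).tolist())
C=np.eye(4);C[:3,:3]=R.from_rotvec(rv[:,0]).as_matrix();C[:3,3]=tv[:,0]/1000
# sleeve: rotation fixed from B, translation free
Rc=T[:3,:3].T@B[:3,:3]
so=np.array([(0,27,17.5),(0,-27,17.5),(0,27,-17.5),(0,-27,-17.5)])/1000
sp=f([(80,86),(344,77),(121,101),(310,93)])
def r(t):
    q=so@Rc.T+t; u=q@K.T; return ((u[:,:2]/u[:,2:])-sp).ravel()
s=least_squares(r,[0,-.05,.25]); print("sleeve res",s.fun.round(1))
Bi=np.eye(4);Bi[:3,:3]=Rc;Bi[:3,3]=s.x
L=np.linalg.inv(Bi)@C
g=lambda v:((L@np.r_[np.array(v)/1000,1])[:3]*1000).round(1)
print("module rel sleeve: nose",g([55,0,12.5]),"centre",g([0,0,12.5]),"rot",np.degrees(R.from_matrix(L[:3,:3]).as_rotvec()).round(2))
Gs=np.linalg.inv(np.load("B.npy"))@T@np.linalg.inv(np.eye(4))
mnt=np.linalg.inv(tool())@T
print("sleeve mouth in bed by this view",((np.linalg.inv(B)@T@np.r_[s.x,1])[:3]*1000).round(1))
E
```

```text
now (array([-7.6,  7.5,  3.6]), array([-62.6,   7.7,   3.4]), array([-0.05, -0.18, -0.2 ])) [ 1.4  0.7 -1.9]
res [[0.3, 0.2], [-0.2, 0.2], [-0.5, -0.1], [0.4, -0.1], [-0.2, -0.0], [0.2, -0.2]]
sleeve res [ 2.5 -0.1 -2.6 -0.4 -3.8  0.2  3.9  0.4]
module rel sleeve: nose [-8.2 -2.1 10.8] centre [-63.2  -2.   10.3] rot [-0.48 -0.54 -0.17]
sleeve mouth in bed by this view [ 0.2  9.4 -7. ]
```

```bash
python3 -m inch '[[0,-0.0018,0.0035,0,0.15,0.2,0.3],[0,0,0,0,0,0,0.3],[0.004,0,0,0,0,0,0.3],[0.004,0,0,0,0,0,0.3],[0.004,0,0,0,0,0,0.3],[0,0,0,0,0,0,0.3],[0,0,0,0,0,0,0.3]]' >/dev/null; python3 -c "
from geo import *
print(modp(),fbed())"
```

```text
(array([4.6, 8.6, 0.6]), array([-50.4,   9. ,   0.3]), array([-0.05, -0.32, -0.39])) [ 1.2  1.3 -2.1]
```

```bash
python3 -m inch '[[0.003,-0.0002,0.0003,0,0.2,0.3,0.3],[0.002,0,0,0,0,0,0.3],[0.002,0,0,0,0,0,0.3],[0,0,0,0,0,0,0.3]]' >/dev/null; python3 -c "
from geo import *
print(modp(),fbed(),state()['ft_torque'])";  python3 -m inch '[[0.002,0,0,0,0,0,0.3],[0.002,0,0,0,0,0,0.3],[0,0,0,0,0,0,0.3]]' >/dev/null; python3 -c "
from geo import *
print(modp(),fbed(),state()['ft_torque'])"
```

```text
(array([10. ,  8.1,  0.2]), array([-45. ,   8.8,  -0.1]), array([-0.03, -0.32, -0.69])) [-5.6 -0.8 -0.9] [-0.20585156  0.59449446  0.04017464]
(array([16. ,  8.1,  0.8]), array([-39. ,   8.7,   0.3]), array([-0.03, -0.54, -0.68])) [ 0.5  1.  -4.1] [ 0.17801592 -0.13422226 -0.02334148]
```

The shoulder touched at 5.6 N and then slipped in (nose now at 16 mm). I'll straighten the yaw and carry on while watching the force.

```bash
python3 -m inch '[[0.002,0,0,0,-0.2,-0.4,0.3],[0.003,0,0,0,0,0,0.3],[0.003,0,0,0,0,0,0.3],[0,0,0,0,0,0,0.3]]' >/dev/null; python3 -c "
from geo import *
print(modp(),fbed(),state()['ft_torque'])";  python3 -m inch '[[0.004,0,0,0,0,0,0.3],[0.004,0,0,0,0,0,0.3],[0.004,0,0,0,0,0,0.3],[0,0,0,0,0,0,0.3]]' >/dev/null; python3 -c "
from geo import *
print(modp(),fbed(),state()['ft_torque'],state()['time'])"
```

```text
(array([24. ,  8.1,  1. ]), array([-31. ,   8.4,   0.7]), array([-0.05, -0.35, -0.29])) [ 1.2  0.3 -4.9] [ 0.18625507 -0.15690605  0.0192094 ]
(array([35.9,  8. ,  1.2]), array([-19.1,   8.3,   0.9]), array([-0.02, -0.33, -0.27])) [ 0.6  3.1 -5.2] [ 0.38828643  0.07795679 -0.06558079] 11.2
```

```bash
python3 -m inch '[[0.004,-0.0006,0.0005,0,0,-0.2,0.3],[0.004,0,0,0,0,0,0.3],[0.004,0,0,0,0,0,0.3],[0.004,0,0,0,0,0,0.3],[0,0,0,0,0,0,0.3]]' >/dev/null; python3 -c "
from geo import *
print(modp(),fbed(),state()['ft_torque'])";  python3 -m inch '[[0.004,0,0,0,0,0,0.3],[0.004,0,0,0,0,0,0.3],[0.004,0,0,0,0,0,0.3],[0,0,0,0,0,0,0.3]]' >/dev/null; python3 -c "
from geo import *
print(modp(),fbed(),state()['ft_torque'],state()['time'],inbed())"
```

```text
(array([52.1,  8.1,  1.4]), array([-2.9,  8.2,  1. ]), array([-0.05, -0.35, -0.08])) [ 0.8  1.3 -5.9] [ 0.28653614  0.04447514 -0.08524865]
(array([63.7,  8. ,  1.5]), array([8.7, 8.1, 1.2]), array([-0.02, -0.3 , -0.07])) [ 0.   2.8 -7.5] [ 0.42829183  0.36749204 -0.09300987] 12.325 (array([-19.7,   8.4,   7.2]), array([-0.2,  1.9,  1.9]))
```

```bash
python3 -m inch '[[0.003,-0.0003,0.0006,0,0,0,0.3],[0,0,0,0,0,0,0.3]]' >/dev/null; python3 -c "
from geo import *
print(modp(),fbed(),state()['time'],inbed())
Bi=np.linalg.inv(np.load('B.npy'))
for n,a,b in [('stubL near',(42,458),(449,408)),('stubL far',(42,433),(449,380)),('stubR near',(298,458),(721,405)),('stubR far',(298,431),(721,379)),('bar2 R',(342,380),(759,335))]:
    p=tri([(D[3],c3(*a)),(D[4],c4(*b))]); print(n,((Bi@np.r_[p,1])[:3]*1000).round(1))
p=[tri([(D[3],c3(*a)),(D[4],c4(*b))]) for a,b in [((27,200),(453,100)),((298,200),(743,100))]]
q=[(Bi@np.r_[x,1])[:3]*1000 for x in p]; print('bar',np.round(q,1)); m=(q[0]+q[1])/2; print('angle',np.arctan2(m[2],30-m[0]),np.hypot(m[2],30-m[0]))
"
```

```text
(array([66.8,  8. ,  1.4]), array([11.8,  8.1,  1. ]), array([-0.04, -0.34, -0.08])) [ 0.4  3.  -6.6] 12.575 (array([-16.6,   8.4,   7. ]), array([-0.3,  1.9,  1.9]))
stubL near [-0.8 45.6 -6.6]
stubL far [ 5.9 45.4 -3.8]
stubR near [ -2.2 -26.8  -3.3]
stubR far [  5.8 -27.2  -4.1]
bar2 R [ 25.6 -42.  -16.3]
bar [[ 52.1  42.8  43.1]
 [ 51.6 -24.4  42.7]]
angle 2.041916432210442 48.11486499887711
```

```bash
python3 -m inch '[[0,0,0,0,0,0,0.65],[0,0,0,0,0,0,0.65],[0,0,0,0,0,0,0.65],[0,0,-0.02,0,0,0,0.65],[0,0,-0.025,0,0,0,0.65],[-0.03,0,0,0,-0.9,-1,0],[-0.03,0,0,0,-0.9,-0.8,0],[0,0,0,0,0,0,0]]' >/dev/null; python3 - <<'E'
from geo import *
s=state();print(inbed(),fbed(),s['gripper_width'],s['time'])
d=shot("wrist"); cv2.imwrite("pics/w9full.png",d["color"][:,:,::-1]);np.save("w9T.npy",d["T"])
b=cut_out("wrist","module")
for k in b[:2]:
    r=cv2.minAreaRect(np.argwhere(k["mask"])[:,::-1].astype(np.float32)); print(k["p"],k["centre"],cv2.boxPoints(r).round().tolist())
B=np.load("B.npy")
for x in (-50,-43,-30,-6): print(x,[proj(d,(B@np.array([x/1e3,y/1e3,.0125,1]))[:3]).round(0).tolist() for y in (31,-13)])
E
```

```text
(array([-79.2,   9.6,  51.2]), array([-0.3,  0.2,  0.2])) [0.9 0.9 0.9] 0.3461546439983282 13.575
0.59 [148.9, 278.3] [[236.0, 113.0], [317.0, 111.0], [318.0, 185.0], [237.0, 186.0]]
0.57 [277.8, 283.8] [[253.0, 280.0], [269.0, 248.0], [323.0, 276.0], [306.0, 308.0]]
-50 [[200.0, 240.0], [200.0, 315.0]]
-43 [[189.0, 240.0], [188.0, 315.0]]
-30 [[166.0, 239.0], [166.0, 316.0]]
-6 [[123.0, 237.0], [122.0, 317.0]]
```

```bash
python3 -m inch '[[0.005,0.0008,0.025,0,0,0,0],[0.005,0,0.018,0,0,0,0],[0.008,0,0,0,0,0,0],[0.004,0,0,0,0,0,0],[0,0,0,0,0,0,0]]' >/dev/null; python3 -c "
from geo import *
print(inbed(),fbed(),state()['gripper_width'],state()['time'])"; python3 -m inch '[[0.004,0,0,0,0,0,0],[0.004,0,0,0,0,0,0],[0.004,0,0,0,0,0,0],[0,0,0,0,0,0,0]]' >/dev/null; python3 -c "
from geo import *
print(inbed(),fbed(),state()['ft_torque'],state()['time'])"
```

```text
(array([-55.2,   8.6,   8.3]), array([-0.3,  0.2,  0.1])) [ 0.8  0.5 -0.2] 0.0017659343589553817 14.3
(array([-43.9,   8.9,   7.5]), array([-0.3,  0.1,  0.1])) [-0.1 -0.6 -0. ] [ 0.06744009 -0.21227118  0.04846336] 14.8
```

```bash
python3 -m inch '[[0.004,0,0,0,0,0,0],[0.004,0,0,0,0,0,0],[0.004,0,0,0,0,0,0],[0,0,0,0,0,0,0]]' >/dev/null; python3 - <<'E'
from geo import *
print(inbed(),fbed(),state()['time'])
d=shot("wrist"); B=np.load("B.npy")
for k in cut_out("wrist","module")[:2]:
    r=cv2.minAreaRect(np.argwhere(k["mask"])[:,::-1].astype(np.float32)); print(k["p"],cv2.boxPoints(r).round().tolist())
for x in (-40,-30,-20,-10,0): print(x,[proj(d,(B@np.array([x/1e3,y/1e3,.0125,1]))[:3]).round(0).tolist() for y in (31,-13)])
E
python3 -m inch '[[0.002,0,0,0,0,0,0],[0.002,0,0,0,0,0,0],[0,0,0,0,0,0,0]]' >/dev/null; python3 -c "
from geo import *
print(inbed(),fbed(),state()['time'])"
```

```text
(array([-31.9,   8.9,   7.4]), array([-0.3,  0.1,  0.1])) [0.4 0.2 0.2] 15.3
0.89 [[230.0, 223.0], [325.0, 223.0], [325.0, 255.0], [230.0, 255.0]]
-40 [[297.0, 232.0], [296.0, 321.0]]
-30 [[278.0, 231.0], [278.0, 322.0]]
-20 [[259.0, 230.0], [259.0, 323.0]]
-10 [[240.0, 229.0], [239.0, 324.0]]
0 [[219.0, 228.0], [219.0, 325.0]]
(array([-28.1,   8.8,   7.5]), array([-0.3,  0.1,  0.1])) [ 0.  -0.5 -0.5] 15.775
```

```bash
for i in 1 2 3; do python3 -m inch '[[0.001,0,0,0,0,0,0],[0.001,0,0,0,0,0,0],[0,0,0,0,0,0,0]]' >/dev/null; python3 -c "
from geo import *
print(inbed()[0],fbed(),state()['time'])"; done
```

```text
[-26.1   8.8   7.5] [-0.4 -0.2  0. ] 16.15
[-24.1   8.8   7.5] [ 0.3 -0.4  0.2] 16.525
[-22.7   8.8   7.6] [-2.4 -0.2  1.5] 16.9
```

The plug is felt at −22.7. I continue in 1 mm steps.

```bash
for i in 1 2 3 4; do python3 -m inch '[[0.0005,0,0,0,0,0,0],[0.0005,0,0,0,0,0,0],[0,0,0,0,0,0,0]]' >/dev/null; python3 -c "
from geo import *
print(inbed()[0],fbed(),state()['time'])"; done
```

```text
[-22.6   8.8   7.6] [-6.6 -0.2  3.3] 17.275
[-22.6   8.8   7.6] [-9.4 -0.7  5.3] 17.65
[-21.9   8.9   7.6] [-11.9   0.2   4.6] 18.025
[-20.9   8.9   7.6] [-11.5  -0.7   4.9] 18.4
```

```bash
for i in 1 2 3 4; do python3 -m inch '[[0.0005,0,0,0,0,0,0],[0.0005,0,0,0,0,0,0],[0,0,0,0,0,0,0]]' >/dev/null; python3 -c "
from geo import *
print(inbed()[0],fbed(),state()['time'])"; done
```

```text
[-20.    8.9   7.6] [-10.3  -1.    5.2] 18.775
[-18.9   8.9   7.6] [-10.9   0.4   4.7] 19.15
[-17.9   8.9   7.6] [-11.3   0.8   5.1] 19.525
[-17.2   8.9   7.6] [-11.8   0.1   5.2] 19.9
```

```bash
for i in 1 2 3; do python3 -m inch '[[0.0005,0,0,0,0,0,0],[0.0005,0,0,0,0,0,0],[0,0,0,0,0,0,0]]' >/dev/null; python3 -c "
from geo import *
print(inbed()[0],fbed(),state()['time'])"; done
```

```text
[-17.2   8.9   7.6] [-15.1  -1.    7.6] 20.275
[-17.2   8.9   7.6] [-17.5   0.7   8.9] 20.65
[-17.1   8.9   7.6] [-20.6  -0.    9.9] 21.025
```

Hard stop reached at −17.2: the force climbs with no motion, after about 5.4 mm of plug travel at roughly 11 N. I back off, lift and check the rear position.

```bash
python3 -m inch '[[-0.009,0,0,0,0,0,0],[-0.008,0,-0.02,0,0,0,0],[0,0,-0.04,0,0,0,0],[0,0,-0.042,0,0,0,0],[0,0,0,0,0,0,0],[0,0,0,0,0,0,0]]' >/dev/null; python3 - <<'E'
from geo import *
print(inbed(),fbed(),state()['time'])
d=shot("wrist"); B=np.load("B.npy"); im=d["color"][:,:,::-1]; cv2.imwrite("pics/w10full.png",im);np.save("w10T.npy",d["T"])
P=lambda x,y,z:proj(d,(B@np.array([x/1e3,y/1e3,z/1e3,1]))[:3]).round(0).tolist()
print("mouth top",P(0,36,17.5),P(0,-18,17.5),"rear top at -6",P(-6,31,12.5),P(-6,-13,12.5),"at -12",P(-12,9,12.5),"tab",P(56.7,9,52.6))
for n in ("module","bail"):
  for k in cut_out("wrist",n)[:2]:
    r=cv2.minAreaRect(np.argwhere(k["mask"])[:,::-1].astype(np.float32)); print(n,k["p"],k["centre"],cv2.boxPoints(r).round().tolist())
r0,c0=P(0,9,17.5); r0=int(r0);c0=int(c0)
cv2.imwrite("pics/w10.png",cv2.resize(im[max(0,r0-150):r0+70,c0-120:c0+120],None,fx=2.5,fy=2.5,interpolation=cv2.INTER_CUBIC)); print(r0,c0)
E
```

```text
(array([-28.2,   9.6, 108.5]), array([-0.3,  0.1,  0.1])) [-0.7  0.2 -1. ] 21.775
mouth top [184.0, 241.0] [184.0, 314.0] rear top at -6 [190.0, 248.0] [190.0, 306.0] at -12 [198.0, 277.0] tab [101.0, 277.0]
module 0.91 [190.6, 274.4] [[250.0, 184.0], [305.0, 184.0], [305.0, 190.0], [250.0, 190.0]]
module 0.45 [287.3, 305.5] [[302.0, 289.0], [305.0, 284.0], [318.0, 291.0], [314.0, 297.0]]
bail 0.88 [108.6, 275.8] [[220.0, 76.0], [332.0, 75.0], [332.0, 147.0], [220.0, 148.0]]
184 277
```

View pics/w10.png

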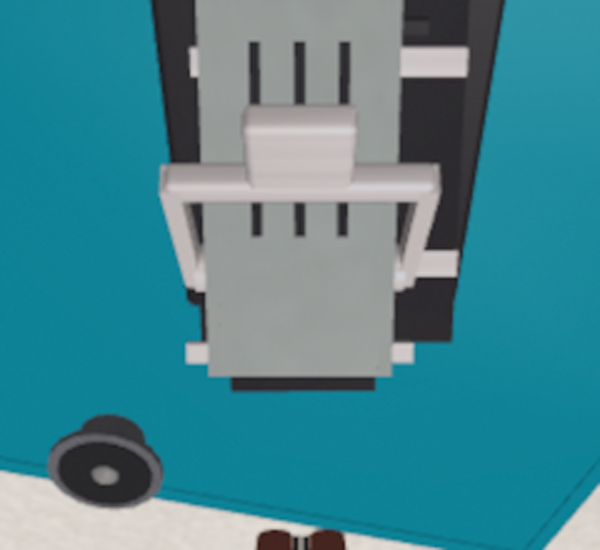

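The module's rear edge is at picture row 190, exactly where −6 mm projects, so it is home. The bail's tab is at crop (300,150), with its arms clear. Next I go over and behind the tab.

```bash
python3 -m inch '[[0.03,0,-0.002,0,0,0,0],[0.04,0,0,0,0,0,0],[0.04,0,0,0,0,0,0],[0,0,0,0,0,0,0],[0,0,0.025,0,0,0,0],[0,0,0.025,0,0,0,0],[0,0,0,0,0,0,0]]' >/dev/null; python3 -c "
from geo import *
print(inbed(),fbed(),state()['time'])
d=shot('wrist')
for k in cut_out('wrist','bail')[:2]:
    r=cv2.minAreaRect(np.argwhere(k['mask'])[:,::-1].astype(np.float32)); print(k['p'],k['centre'],cv2.boxPoints(r).round().tolist())
"
```

```text
(array([87.7,  8.4, 65.9]), array([-0.4,  1.2,  0.2])) [15.3  2.8 15.2] 22.8
0.68 [290.7, 310.9] [[219.0, 293.0], [219.0, 289.0], [331.0, 289.0], [331.0, 293.0]]
```

```bash
python3 -c "
from geo import *
s=state();print(inbed(),fbed(),s['time'],s['q'].round(2),s['ft_torque'].round(2))
d=shot('wrist');im=d['color'][:,:,::-1];cv2.imwrite('pics/w11.png',im)
s=state();print(inbed(),fbed(),s['ft_torque'].round(2))
d=shot('side');cv2.imwrite('pics/s11full.png',d['color'][:,:,::-1])
print(proj(d,[.6,-.15,.1]))
a=cv2.resize(im[150:400,180:380],None,fx=2,fy=2); b=cv2.resize(d['color'][110:230,200:330,::-1],None,fx=3.08,fy=4.17)
b=cv2.resize(d['color'][110:230,200:330,::-1],(400,370)); b=np.vstack([b,np.zeros((130,400,3),np.uint8)])
cv2.imwrite('pics/v11.png',np.hstack([a,b]))
"
```

```text
(array([87. ,  8.4, 66.7]), array([-0.5,  1.1,  0.2])) [14.1  3.4 15.1] 22.9 [-0.18  0.82  1.13 -0.23  1.65  1.13] [ 1.22 -2.57 -0.24]
(array([86.9,  8.4, 66.8]), array([-0.5,  1.1,  0.2])) [14.2  2.3 14.2] [ 1.29 -2.54 -0.28]
[173.12319551 255.80363618]
```

View pics/v11.png

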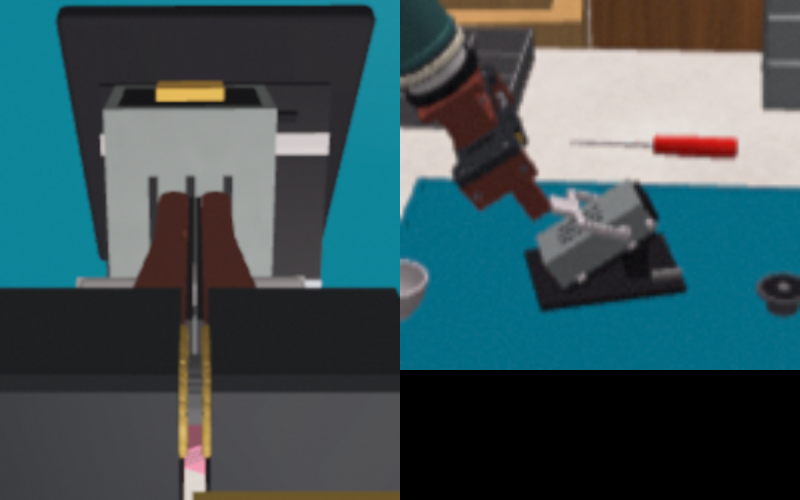

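The fingertips rest on the tab, which has been pushed back towards its 2.4 stop (side view at (565,200)): the arm was still lagging when it went down. I lift clear, go further back, wait for it to settle, and then descend.

```bash
python3 -m inch '[[0,0,-0.02,0,0,0,0],[0,0,-0.025,0,0,0,0],[0.015,0,0,0,0,0,0],[0.015,0,0,0,0,0,0],[0,0,0,0,0,0,0],[0,0,0,0,0,0,0],[0,0,0,0,0,0,0]]' >/dev/null; python3 - <<'E'
from geo import *
print(inbed(),fbed(),state()['time'])
d=shot("wrist"); B=np.load("B.npy"); cv2.imwrite("pics/w12full.png",d["color"][:,:,::-1])
P=lambda x,y,z:proj(d,(B@np.array([x/1e3,y/1e3,z/1e3,1]))[:3]).round(0).tolist()
for a in (2.0,2.2,2.4): print(a,"tab tip",P(30-71*np.cos(a),9,71*np.sin(a)),"bar ends",P(30-45*np.cos(a),41,45*np.sin(a)),P(30-45*np.cos(a),-23,45*np.sin(a)))
for k in cut_out("wrist","bail")[:2]:
    r=cv2.boundingRect(np.argwhere(k["mask"])[:,::-1].astype(np.int32)); print(k["p"],k["centre"],r)
E
```

```text
(array([111.4,   9. , 106.4]), array([-0.3,  0.1,  0.2])) [-0.   0.2  0.4] 23.875
2.0 tab tip [317.0, 277.0] bar ends [311.0, 234.0] [310.0, 320.0]
2.2 tab tip [295.0, 277.0] bar ends [298.0, 234.0] [298.0, 319.0]
2.4 tab tip [274.0, 277.0] bar ends [286.0, 234.0] [286.0, 319.0]
0.66 [217.9, 291.2] (220, 175, 134, 119)
0.57 [293.0, 313.8] (234, 291, 88, 4)
```

```bash
python3 -m inch '[[0,0,0.02,0,0,0,0],[0,0,0.02,0,0,0,0],[0,0,0.016,0,0,0,0],[0,0,0,0,0,0,0],[0,0,0,0,0,0,0],[0,0,0,0,0,0,0]]' >/dev/null; python3 -c "
from geo import *
print(inbed(),fbed(),state()['time'])"; python3 -m inch '[[-0.008,0,0,0,0,0,0],[-0.008,0,0,0,0,0,0],[-0.008,0,0,0,0,0,0],[0,0,0,0,0,0,0],[0,0,0,0,0,0,0]]' >/dev/null; python3 -c "
from geo import *
print(inbed(),fbed(),state()['time'])"
```

```text
(array([112.1,   8.4,  51.9]), array([-0.3,  0.2,  0.2])) [-0.5  0.5  0.2] 24.725
(array([87.4,  8.7, 50.7]), array([-0.3,  0.1,  0.2])) [ 0.4 -0.9  0.6] 25.35
```

```bash
python3 -m inch '[[-0.014,0,-0.005,0,0,0,0],[-0.0134,0,-0.005,0,0,0,0],[-0.008,0,-0.004,0,0,0,0],[-0.008,0,-0.004,0,0,0,0],[-0.008,0,0,0,0,0,0],[-0.008,0,0,0,0,0,0],[0,0,0,0,0,0,0],[0,0,0,0,0,0,0]]' >/dev/null; python3 -c "
from geo import *
print(inbed(),fbed(),state()['time'])"; python3 -m inch '[[-0.0075,0,0,0,0,0,0],[-0.0075,0,0,0,0,0,0],[0,0,0,0,0,0,0],[0,0,0,0,0,0,0]]' >/dev/null; python3 - <<'E'
from geo import *
print(inbed(),fbed(),state()['time'])
d=shot("wrist"); B=np.load("B.npy"); cv2.imwrite("pics/w13full.png",d["color"][:,:,::-1])
P=lambda x,y,z:proj(d,(B@np.array([x/1e3,y/1e3,z/1e3,1]))[:3]).round(0).tolist()
for a in (2.2,1.6,1.0): print(a,"bar ends",P(30-45*np.cos(a),41,45*np.sin(a)),P(30-45*np.cos(a),-23,45*np.sin(a)))
for k in cut_out("wrist","bail")[:2]:
    print(k["p"],k["centre"],cv2.boundingRect(np.argwhere(k["mask"])[:,::-1].astype(np.int32)))
E
```

```text
(array([28. ,  9. , 68.5]), array([-0.3,  0.1,  0.2])) [ 0.7 -1.1 -0.3] 26.35
(array([13. ,  9. , 68.7]), array([-0.3,  0.1,  0.2])) [-0.2 -0.4 -0.3] 26.85
2.2 bar ends [178.0, 219.0] [178.0, 334.0]
1.6 bar ends [226.0, 219.0] [226.0, 335.0]
1.0 bar ends [263.0, 223.0] [263.0, 330.0]
0.65 [260.1, 299.2] (216, 198, 120, 75)
0.28 [267.2, 191.4] (168, 244, 50, 40)
```

The bail follows (about 1.0 rad now). I continue along the arc and down.

```bash
python3 -m inch '[[-0.0063,0,0.004,0,0,0,0],[-0.0063,0,0.006,0,0,0,0],[-0.0055,0,0.006,0,0,0,0],[-0.005,0,0.006,0,0,0,0],[-0.0045,0,0.007,0,0,0,0],[-0.0045,0,0.007,0,0,0,0],[0,0,0,0,0,0,0],[0,0,0,0,0,0,0]]' >/dev/null; python3 -c "
from geo import *
print(inbed(),fbed(),state()['time'])"; python3 -m inch '[[-0.003,0,0.004,0,0,0,0],[-0.003,0,0.004,0,0,0,0],[0,0,0.003,0,0,0,0],[0,0,0,0,0,0,0],[0,0,0,0,0,0,0]]' >/dev/null; python3 -c "
from geo import *
print(inbed(),fbed(),state()['time'])"
```

```text
(array([-18.9,   8.9,  32.5]), array([-0.3,  0.1,  0.2])) [ 0.3  0.  -0.4] 27.95
(array([-24.8,   9. ,  21.5]), array([-0.3,  0.1,  0.1])) [-0.4  0.2  0.9] 28.575
```

```bash
for i in 1 2 3; do python3 -m inch '[[0,0,0.001,0,0,0,0],[0,0,0.001,0,0,0,0],[0,0,0,0,0,0,0]]' >/dev/null; python3 -c "
from geo import *
print(inbed()[0],fbed(),state()['time'])"; done
```

```text
[-24.7   8.9  19.5] [-0.3  1.2  0.3] 28.95
[-24.8   8.9  18.3] [-2.7  0.6  4.6] 29.325
[-24.8   8.8  18. ] [-4.5  2.4 15.3] 29.7
```

It stops hard with the tip at z = 4.0, which is the closed tab's top face. I retreat and verify with the networks' masks.

```bash
python3 -m inch '[[0,0,-0.01,0,0,0,0],[-0.01,0,-0.04,0,0,0,0],[-0.02,0,-0.05,0,0,0,0],[-0.02,0,-0.02,0,0,0,0],[0,0,0,0,0,0,0],[0,0,0,0,0,0,0],[0,0,0,0,0,0,0]]' >/dev/null; python3 - <<'E'
from geo import *
print(inbed(),fbed(),state()['time'])
d=shot("wrist"); B=np.load("B.npy"); cv2.imwrite("pics/w14full.png",d["color"][:,:,::-1])
P=lambda x,y,z:proj(d,(B@np.array([x/1e3,y/1e3,z/1e3,1]))[:3]).round(0).tolist()
for a in (0,.1,.2,.4):
    f=lambda r,y:P(30-r*np.cos(a)+4*np.sin(a),y,r*np.sin(a)+4*np.cos(a)); print(a,"tab tip corners",f(71,22),f(71,-4),"bar outer ends",f(49,44),f(49,-26))
print("arms hinge",P(30,41,0),P(30,-23,0),"rear top",P(-6,31,12.5),P(-6,-13,12.5))
for n in ("bail","module"):
  for k in cut_out("wrist",n)[:2]:
    print(n,k["p"],k["centre"],cv2.boundingRect(np.argwhere(k["mask"])[:,::-1].astype(np.int32)))
d=shot("top"); 
for n in ("module","wide_module"): print(n,[(np.round(b["centre"]).tolist(),round(b["p"],2)) for b in boxes_of("top",n)][:4])
E
```

```text
(array([-74.6,  10. , 133.8]), array([-0.2, -0. ,  0.1])) [-0.4 -0.3 -0.5] 30.575
0 tab tip corners [168.0, 262.0] [168.0, 293.0] bar outer ends [141.0, 235.0] [141.0, 320.0]
0.1 tab tip corners [168.0, 262.0] [168.0, 293.0] bar outer ends [141.0, 235.0] [141.0, 321.0]
0.2 tab tip corners [168.0, 262.0] [168.0, 294.0] bar outer ends [140.0, 234.0] [140.0, 322.0]
0.4 tab tip corners [164.0, 261.0] [164.0, 295.0] bar outer ends [136.0, 232.0] [136.0, 323.0]
arms hinge [78.0, 237.0] [78.0, 318.0] rear top [125.0, 250.0] [125.0, 305.0]
bail 0.86 [137.8, 277.0] (232, 72, 90, 97)
module 0.69 [260.3, 300.8] (266, 235, 59, 47)
module 0.64 [125.4, 273.5] (250, 119, 55, 8)
module [([313.0, 408.0], 0.88)]
wide_module [([186.0, 226.0], 0.61)]
```

Bail mask is on the closed projection (bottom row 169 against 168 predicted), and the module's rear is at row 126 against 125 predicted. The arm is clear, at 30.6 s, so I hand in.

```bash
python3 -c "
from rig import *
print(hand_in())"
```

```text
the job is handed in; nothing more can be done
None
```

I handed the job in at about 31 s: the narrow module is fully home past the plug, the bail is down at its closed position, and I moved nothing else; the bail was once pressed back with about 20 N and stayed clear afterwards.

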